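# Index the piece turntable by one turn of its hand wheel

## Task

Bring the next glass piece of the indexing turntable round to the loading place: with the fingertips push the hand wheel by its upright red handle, clockwise seen from above, through exactly one full turn, so that the handle comes to rest where it began, then take the hand away. Only push: do not grip the handle, do not touch the turntable or the pieces on it, and leave everything else on the bench and on the grey deck where it is.

Things in the scene. Friction and masses are not known exactly. Their poses are not given: they have to be found in the camera images.
- indexer: the fixed unit: a grey deck 170 (x) x 360 (y) x 40 mm high with a bed running on in its +x direction. Origin on the bench top under the axis of the hand wheel, z up. The turntable's centre lies at +215 mm along its x axis. The unit stands somewhere else and turned otherwise in each run
- wheel_axis (a point): centre of the level steel hand wheel, on its vertical axis at the height of the rim's top, 107 mm above the bench. The rim is a ring of 70 mm mean radius made of 14 mm round bar, with three spokes; the hub's top is 110 mm above the bench
- handle_mid (a point): middle of the upright red handle, which stands on the rim at the end of a spoke, 70 mm from the wheel's axis: a round grip 24 mm in diameter, free to spin on its own upright pin, from 106 to 158 mm above the bench; this point is 133 mm above the bench and goes round with the wheel
- wheel_rim (a joint): turning angle of the hand wheel, in rad, growing clockwise seen from above; at 0 the handle stands in the unit's -x direction from the axis. It starts anywhere from 0 to 1.2; one turn adds 6.283. No stops near; friction of about 0.2 N m (3 N at the handle) holds the wheel where it is left, and it does not coast
- handle: the same red handle; origin at its foot, on its axis, 106 mm above the bench, carried round by the wheel; its own yaw means nothing, as the grip spins freely
- turntable: aluminium disc 220 mm in diameter, geared to the wheel (one sixth of its angle, the other way round), with six coloured glass pieces fixed in pockets; its underside is 52 mm and the tops of the pieces 89 mm above the bench. Origin at the centre of its underside. Not to be touched
- paperweight: loose green glass paperweight, 48 mm wide, 43 mm high, on the deck about 145 mm from the wheel's axis on its +y side, top 83 mm above the bench; origin under its centre. Leave alone
- cup: loose copper cup, 48 mm wide, 50 mm high, on the deck about 145 mm from the wheel's axis on its -y side, top 90 mm above the bench; origin under its centre. Leave alone
- jacks: loose steel glassblower's jacks, 275 mm long, 13 mm high, lying on the bench. Leave alone
- paddle: loose wooden paddle, 270 mm long, 24 mm high, lying on the bench. Leave alone
- wood_block: loose wooden block 70 x 70 x 45 mm on the bench. Leave alone
- frit_jar: loose amber glass jar, 64 mm wide, 85 mm high, on the bench. Leave alone
- shop_spatula: loose spatula, 240 mm long, lying on the bench. Leave alone

How it is judged:
By the outcome, as a careful person would: the job done as asked, in the order asked, and still so for the second after the job is handed in, with the robot touching nothing.
It also fails if it takes over 61 s, if anything falls off the work surface, if the arm or the gripper's body presses on something with over 40 N, if the wrist force passes 120 N, or if a joint passes its speed limit or range.

## Robot

A 6-joint arm with a two-finger parallel gripper is mounted at the origin on the work surface. World frame = base frame: x ahead of the robot, y to its left, z up, the work surface at z = 0. Lengths are in mm, angles in rad, forces in N, time in s.
With the tool pointing down it reaches from about 350 to 925 mm from the base axis. Payload 6.4 kg.
Tool frame: the origin (TCP) lies at the very end of the fingers, on their centre line; the grasp point (between the pads) lies 19 mm behind it; z points along the fingers, y is the line along which they close (so a half turn about z gives the same grasp; the last joint's range is limited). The gripper opens to 94 mm and grips with 3 to 60 N. Pads are 16 mm wide; open, the fingers measure 119 mm over their backs; the gripper's body (75 mm by 177 mm) begins 78 mm behind the grasp point.
Start: joints at [-0.174, 0.245, 1.558, -0, 1.339, -0.174], TCP at [650.011, 0.004, 205.455] pointing down, gripper open.
Joint ranges: [-3.13, 3.13], [-1.02, 2.26], [0.13, 2.54], [-0.95, 4.09], [0.21, 2.88], [-2.74, 2.74]. Speed limits (rad/s): [2.57, 2.57, 3.14, 3.14, 3.14, 3.14].

## Interface

Orientations are given as a unit quaternion [x, y, z, w].
In Python, from bench import ctrl gives the robot as it stands.
- The arm moves only by the tool arm_command, never from a script. Its argument "series" is a list that holds one entry, the list of rows, each a list of 7 numbers: the opening, from -1 (shut) to 1 (fully open), so that 0 is half open, then the shift along the tool's x, y, z in m, then the turn, a rotation vector about the tool's x, y, z in rad. In form: [[[hand, tx, ty, tz, wx, wy, wz], ...]]. A call has 1 to 5 rows; each row is the pose to reach, as a shift and turn from the pose commanded when the call began, along the tool's axes at that moment; what a row does not reach only later rows make up. A row lasts 1/8 s, in which the tool goes at most 62.5 mm and 10.7 degrees, less where a joint would pass 70% of its speed; a pose out of reach is approached as far as the arm can. A call with a gripper value outside its range is refused whole. The fingers move at their own pace and stop on an object; "newtons" is the grip in N (left out, the last holds). Time passes only in rows, so rows that repeat a pose let the fingers close. It gives the time, the measured TCP pose, the force, the opening and the grip force at its end, in the units of the state.
- ctrl.get_state(): the state, without advancing time (a new reading comes with each control period).
- ctrl.read_camera(name): name is "scene" or "side" or "wrist"; returns a dict with "pixels" (384x512x3 uint8, red, green, blue), "fx", "fy", "cx", "cy" (pixels), "extrinsics" (4x4, takes a point from world to camera coordinates). Camera axes: x right, y up, looking along -z (the intrinsics and any distortion apply to the point x, -y, -z); pixel columns grow to the right and rows downward; lengths in mm; the calibration is good to about 2 mm. A picture is of the moment at which its call begins. There is no depth.
- ctrl.job_done(): hands the job in; it is judged then, once.
The state is a dict: "clock": time; "joint_positions": joint angles; "joint_velocities": joint speeds; "joint_efforts": joint torques, N m; "ee_pos": TCP position; "eef_rot": TCP orientation; "wrist_force": force on the tool from outside, world axes, zero at the start; "wrist_torque": the same for the moment, N m; "grip_width": opening from 0.0 (shut) to 1.0 (fully open); "grip_force": force on a finger pad.
Only numpy, scipy, OpenCV 4.12 (cv2) and the standard library are available. Lean on these libraries where they do the work, as an engineer would, in place of code of your own. Each camera call takes 0.05 s, during which the arm holds its last target. There are 200 camera calls.

## Working session

There is one attempt and no reset: what is moved stays moved. The work goes in short steps, Python scripts to look and compute and a tool call to move; the robot and the scene stay as the last step left them, time stands still between calls to the robot, and variables do not carry over. Pictures are saved under pics/ and viewed, at most 10 in all, crops included, and the job is handed in when it is done.

Besides the shell and the picture viewer there is one more tool, called after "Request:" as name(argument=value, ...) on one line, values as JSON. arm_command: Moves the arm, as the interface text tells. Its arguments: {"type":"object","properties":{"series":{"type":"array"},"newtons":{"type":"number"}},"required":["series"]}

```bash
mkdir -p pics; cat > h.py <<'E'
from bench import ctrl
import numpy as np, cv2
def snap(n,f):
    c=ctrl.read_camera(n); cv2.imwrite(f'pics/{f}.png',c['pixels'][:,:,::-1]); np.savez(f'pics/{f}.npz',**{k:c[k] for k in('fx','fy','cx','cy','extrinsics')}); return c
def ray(f,u,v,z):
    c=np.load(f'pics/{f}.npz'); E=c['extrinsics']; R=E[:3,:3]; t=E[:3,3]
    d=R.T@np.array([(u-c['cx'])/c['fx'],-(v-c['cy'])/c['fy'],-1]); o=-R.T@t
    return o+d*(z-o[2])/d[2]
E
python3 - <<'E'
from h import *
c=snap('scene','s0'); d=snap('side','d0'); print([k for k in c])
a=np.hstack([c['pixels'],d['pixels']]); 
print(ctrl.get_state())
E
```

```text
['pixels', 'fx', 'fy', 'cx', 'cy', 'extrinsics']
{'clock': 0.1, 'joint_positions': array([-1.74074961e-01,  2.45708430e-01,  1.55885186e+00, -1.89629160e-05,
        1.33871177e+00, -1.74118393e-01]), 'joint_velocities': array([ 1.43021469e-03, -3.73896999e-03,  6.33595301e-05, -7.37166541e-04,
       -5.99744854e-04,  5.49370226e-04]), 'joint_efforts': array([ 3.34354118e-04, -4.16915452e+01, -3.15525234e+01,  6.87146815e-02,
        3.09705036e-02, -6.25096459e-05]), 'ee_pos': array([6.49472526e+02, 1.09697695e-01, 2.04500096e+02]), 'eef_rot': array([ 7.07089629e-01,  7.07123435e-01, -4.89490678e-04, -6.82342455e-04]), 'wrist_force': array([-0.47778887, -0.05220401,  0.40310346]), 'wrist_torque': array([-0.01270474, -0.00717157,  0.07134448]), 'grip_force': 0.0, 'grip_width': 1.0015402532864037}
```

View pics/s0.png

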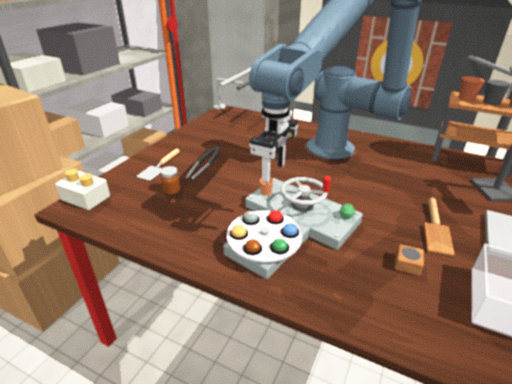

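View pics/d0.png

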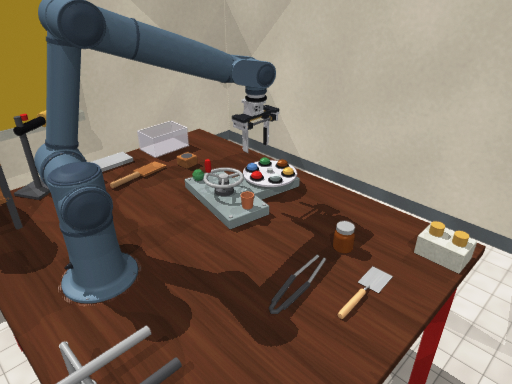

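The scene picture has the wheel at about (305,192), the handle at (327,184) and the turntable at (265,238). In the side picture the wheel is at about (224,180) and the handle at (208,166). I'll enlarge both.

```bash
python3 - <<'E'
from h import *
a=cv2.imread('pics/s0.png')[165:275,215:375]; b=cv2.imread('pics/d0.png')[145:225,175:305]
A=cv2.resize(a,None,fx=5,fy=5,interpolation=2); B=cv2.resize(b,None,fx=6,fy=6,interpolation=2)
cv2.imwrite('pics/s0c.png',A); cv2.imwrite('pics/d0c.png',B)
E
```

```text
(no output)
```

View pics/s0c.png

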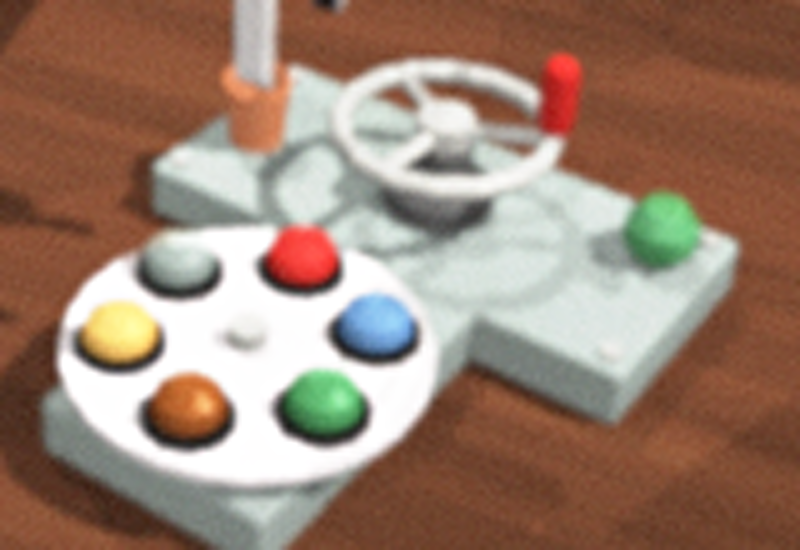

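View pics/d0c.png

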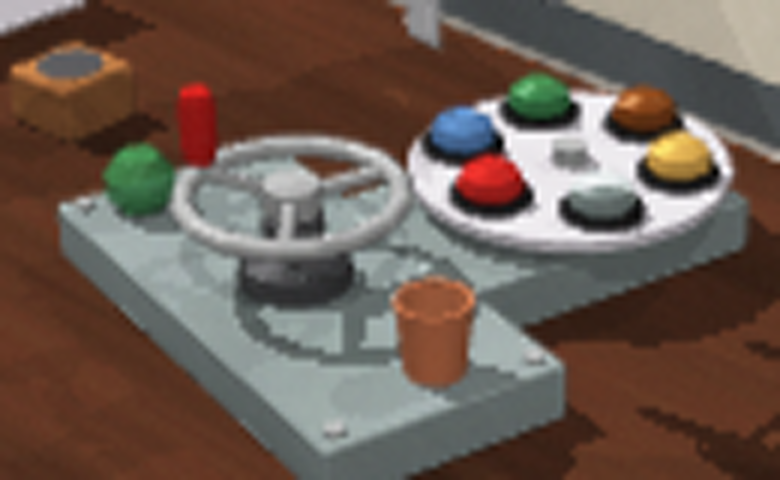

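```bash
python3 - <<'E'
from h import *
S=lambda u,v,z:ray('s0',215+u/5-.4,165+v/5-.4,z)
D=lambda u,v,z:ray('d0',175+u/6-.4,145+v/6-.4,z)
for n,s,d,z in [('hub',(450,114),(290,184),110),('rim',(448,122),(291,188),107),('handle',(561,95),(197,126),133),('tt',(246,342),(573,163),64),('cup',(256,78),(433,298),90),('pw',(663,230),(140,180),62),]:
    print(n,S(*s,z).round(),D(*d,z).round())
for f in('s0','d0'):
    c=np.load(f'pics/{f}.npz');E=c['extrinsics'];print((-E[:3,:3].T@E[:3,3]).round(),c['fx'])
E
```

```text
hub [537.  67. 110.] [535.  58. 110.]
rim [542.  68. 107.] [536.  58. 107.]
handle [517. 133. 133.] [518. 126. 133.]
tt [753.  24.  64.] [745.  12.  64.]
cup [525. -78.  90.] [525. -81.  90.]
pw [532. 214.  62.] [527. 204.  62.]
[1491.  364.  753.] 361.60322452768173
[-297. -945.  799.] 393.1886995221442
```

The unit's axis is near (536,63) and the handle near (518,130), so the start angle is about 1.1 rad. I'll shut the fingers, rise, and look from the wrist camera.

Request:
arm_command(series=[[[-1,0.01,-0.03,-0.04,0,0,0],[-1,0.02,-0.06,-0.08,0,0,0],[-1,0.03,-0.08,-0.12,0,0,0],[-1,0.03,-0.08,-0.12,0,0,0],[-1,0.03,-0.08,-0.12,0,0,0]]])

```text
clock: 0.72
ee_pos: [569.7, 29.9, 324.1]
eef_rot: [0.707, 0.707, -0.001, -0.001]
wrist_force: [-0.1, -0.4, -0.6]
grip_width: 0.503
grip_force: 0.0
```

```bash
python3 - <<'E'
from h import *
s=ctrl.get_state();print(s['clock'],s['ee_pos'],s['eef_rot'],s['grip_width'])
c=snap('wrist','w1');E=c['extrinsics'];print((-E[:3,:3].T@E[:3,3]).round(),E[:3,:3].round(2),c['fx'])
cv2.imwrite('pics/w1b.png',cv2.resize(cv2.imread('pics/w1.png'),(768,576),interpolation=2))
E
```

```text
0.725 [569.7179381   29.94353397 324.13491269] [ 7.07127172e-01  7.07085887e-01 -5.44078762e-04 -6.43495662e-04] 0.5031466893352683
[571. 110. 504.] [[ 1.    0.   -0.  ]
 [-0.    0.96 -0.28]
 [ 0.    0.28  0.96]] 310.4113647315802
```

View pics/w1b.png

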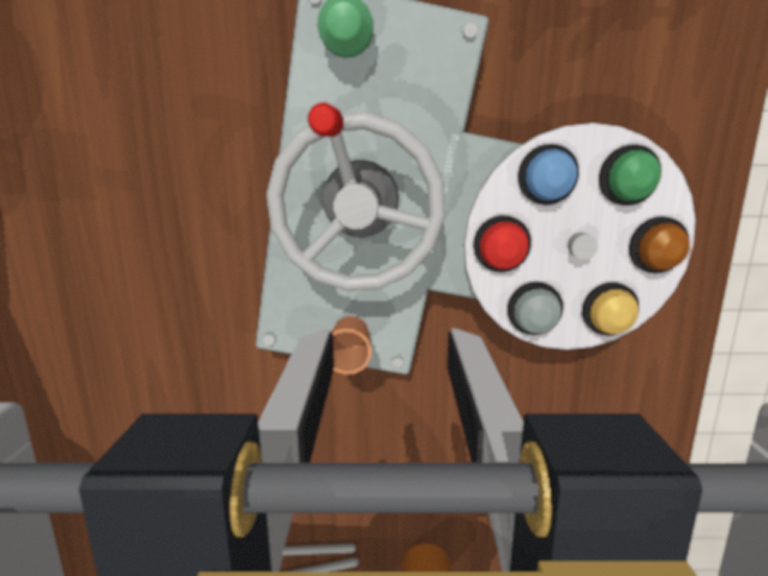

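The wrist view shows the hub centre at (356,206), the handle top at (324,119) and the turntable at about (580,240), all in the 1.5x picture.

```bash
python3 - <<'E'
from h import *
W=lambda u,v,z:ray('w1',u/1.5-.2,v/1.5-.2,z)
h=W(356,206,110);r=W(355,201.5,103);a=W(324,119,158);t=W(582,236,64)
f=W(337,140,115)
print(h,r,a,t,f)
x=t-h;print(np.degrees(np.arctan2(x[1],x[0])),np.hypot(*x[:2]))
for c in(h,r):
  d=a-c;print(np.degrees(np.arctan2(d[1],d[0])),np.hypot(*d[:2]))
E
```

```text
[541.1566927   62.62610248 110.        ] [539.85690115  65.60873326 103.        ] [523.45722068 129.19538367 158.        ] [753.37848211  28.67656868  64.        ] [527.38691793 115.70509856 115.        ]
-9.088709966959664 214.92012178515364
104.88935398702219 68.88207681922894
104.46203354657726 65.66743203002373
```

Request:
arm_command(series=[[[-1,0.04,-0.042,0,0,0,0],[-1,0.079,-0.083,0.02,0,0,0],[-1,0.079,-0.083,0.07,0,0,0],[-1,0.079,-0.083,0.12,0,0,0],[-1,0.079,-0.083,0.14,0,0,0]]])

```text
clock: 1.4
ee_pos: [484.0, 108.9, 179.8]
eef_rot: [0.707, 0.707, -0.003, -0.003]
wrist_force: [0.8, -0.9, -0.4]
grip_width: 0.004
grip_force: 0.0
```

Request:
arm_command(series=[[[-1,0,0,0.03,0,0,0],[-1,0,0,0.06,0,0,0],[-1,0,0,0.062,0,0,0]]])

```text
clock: 1.78
ee_pos: [484.2, 108.8, 119.4]
eef_rot: [0.707, 0.707, -0.003, -0.003]
wrist_force: [-0.3, -0.1, -0.1]
grip_width: 0.006
grip_force: 0.0
```

```bash
python3 - <<'E'
from h import *
s=ctrl.get_state();print(s['clock'],s['ee_pos'],s['eef_rot'],s['grip_width'])
snap('wrist','w2')
cv2.imwrite('pics/w2b.png',cv2.resize(cv2.imread('pics/w2.png'),(768,576),interpolation=2))
# path plan: closed fingers around circle, pusher centre angle from 140 deg, 10 deg/row
c=np.array([540.5,64.]);p=c+70*np.array([np.cos(np.radians(140)),np.sin(np.radians(140))])
for a0 in range(140,-260,-50):
    q0=c+70*np.array([np.cos(np.radians(a0)),np.sin(np.radians(a0))])
    o=[]
    for k in range(1,6):
        q=c+70*np.array([np.cos(np.radians(a0-10*k)),np.sin(np.radians(a0-10*k))])-q0
        o.append((round(q[1]/1000,4),round(q[0]/1000,4)))
    print(a0,o)
E
```

```text
1.775 [484.16135357 108.78043727 119.4458612 ] [ 0.70724974  0.70695085 -0.00301551 -0.0030327 ] 0.005535872509984578
140 [(np.float64(0.0086), np.float64(0.0086)), (np.float64(0.0156), np.float64(0.0186)), (np.float64(0.0208), np.float64(0.0297)), (np.float64(0.0239), np.float64(0.0415)), (np.float64(0.025), np.float64(0.0536))]
90 [(np.float64(-0.0011), np.float64(0.0122)), (np.float64(-0.0042), np.float64(0.0239)), (np.float64(-0.0094), np.float64(0.035)), (np.float64(-0.0164), np.float64(0.045)), (np.float64(-0.025), np.float64(0.0536))]
40 [(np.float64(-0.01), np.float64(0.007)), (np.float64(-0.0211), np.float64(0.0122)), (np.float64(-0.0328), np.float64(0.0153)), (np.float64(-0.045), np.float64(0.0164)), (np.float64(-0.0572), np.float64(0.0153))]
-10 [(np.float64(-0.0118), np.float64(-0.0032)), (np.float64(-0.0228), np.float64(-0.0083)), (np.float64(-0.0328), np.float64(-0.0153)), (np.float64(-0.0415), np.float64(-0.0239)), (np.float64(-0.0485), np.float64(-0.0339))]
-60 [(np.float64(-0.0052), np.float64(-0.0111)), (np.float64(-0.0083), np.float64(-0.0228)), (np.float64(-0.0094), np.float64(-0.035)), (np.float64(-0.0083), np.float64(-0.0472)), (np.float64(-0.0052), np.float64(-0.0589))]
-110 [(np.float64(0.0052), np.float64(-0.0111)), (np.float64(0.0122), np.float64(-0.0211)), (np.float64(0.0208), np.float64(-0.0297)), (np.float64(0.0308), np.float64(-0.0367)), (np.float64(0.0418), np.float64(-0.0418))]
-160 [(np.float64(0.0118), np.float64(-0.0032)), (np.float64(0.0239), np.float64(-0.0042)), (np.float64(0.0361), np.float64(-0.0032)), (np.float64(0.0479), np.float64(0.0)), (np.float64(0.0589), np.float64(0.0052))]
-210 [(np.float64(0.01), np.float64(0.007)), (np.float64(0.0186), np.float64(0.0156)), (np.float64(0.0256), np.float64(0.0256)), (np.float64(0.0308), np.float64(0.0367)), (np.float64(0.0339), np.float64(0.0485))]
```

View pics/w2b.png

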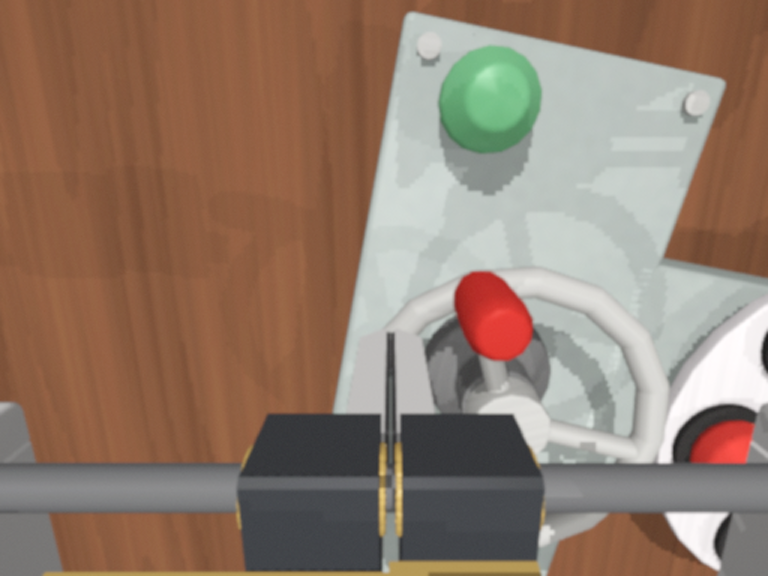

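Request:
arm_command(series=[[[-1,0.0086,0.0116,-0.002,0,0,0],[-1,0.0156,0.0216,-0.002,0,0,0],[-1,0.0208,0.0327,-0.002,0,0,0],[-1,0.0239,0.0445,-0.002,0,0,0],[-1,0.025,0.0566,-0.002,0,0,0]]])

```text
clock: 2.45
ee_pos: [544.7, 134.3, 126.0]
eef_rot: [0.707, 0.707, 0.0, 0.0]
wrist_force: [-4.7, -0.3, 3.6]
grip_width: 0.01
grip_force: 2.3
```

```bash
python3 - <<'E'
from h import *
s=ctrl.get_state();print(s['clock'],s['ee_pos'],s['eef_rot'],s['wrist_force'])
snap('wrist','w3')
im=cv2.imread('pics/w3.png').astype(int); m=(im[:,:,2]>140)&(im[:,:,1]<70)&(im[:,:,0]<70)
n,l,st,ce=cv2.connectedComponentsWithStats(m.astype(np.uint8))
for i in range(1,n):
    if st[i,4]>80: print(st[i],ce[i],ray('w3',*ce[i],133))
E
```

```text
2.45 [544.69000526 134.31935454 126.00339103] [7.06996720e-01 7.07216786e-01 1.72429679e-04 1.62786385e-04] [-4.7179279  -0.30115111  3.62004472]
[ 283  220   41   56 1656] [302.1968599  249.74939614] [571.35396467 124.49020021 133.        ]
[389 342  42  14 409] [408.63080685 347.3398533 ] [646.90303953  50.85424011 133.        ]
```

Request:
arm_command(series=[[[-1,-0.0011,0.0095,0,0,0,0],[-1,-0.0042,0.0209,0,0,0,0],[-1,-0.0094,0.032,0,0,0,0],[-1,-0.0164,0.042,0,0,0,0],[-1,-0.025,0.0506,0,0,0,0]]])

```text
clock: 3.12
ee_pos: [595.4, 108.7, 125.5]
eef_rot: [0.707, 0.707, 0.001, 0.0]
wrist_force: [-1.2, 3.6, 0.8]
grip_width: 0.007
grip_force: 1.8
```

Request:
arm_command(series=[[[-1,-0.01,0.007,0,0,0,0],[-1,-0.0211,0.0122,0,0,0,0],[-1,-0.0328,0.0153,0,0,0,0],[-1,-0.045,0.0164,0,0,0,0],[-1,-0.0572,0.0153,0,0,0,0]]])

```text
clock: 3.75
ee_pos: [609.4, 51.1, 125.5]
eef_rot: [0.707, 0.707, 0.0, -0.0]
wrist_force: [-0.9, 5.8, 2.7]
grip_width: 0.004
grip_force: 2.6
```

```bash
cat > trk.py <<'E'
from h import *
import sys
f=sys.argv[1];s=ctrl.get_state();p=s['ee_pos'];print(s['clock'],p,s['wrist_force'])
c=np.array([540.5,64.]);d=p[:2]-c;print('pusher',np.degrees(np.arctan2(d[1],d[0])),np.hypot(*d))
for cam in sys.argv[2:]:
    snap(cam,f+cam)
    im=cv2.imread(f'pics/{f+cam}.png').astype(int); m=(im[:,:,2]>120)&(im[:,:,1]<70)&(im[:,:,0]<70)
    n,l,st,ce=cv2.connectedComponentsWithStats(m.astype(np.uint8))
    for i in range(1,n):
        if st[i,4]>30:
            q=ray(f+cam,*ce[i],133);e=q[:2]-c
            if np.hypot(*e)<120: print(cam,st[i],q.round(),'handle',np.degrees(np.arctan2(e[1],e[0])),np.hypot(*e))
E
python3 trk.py a wrist scene side
```

```text
3.75 [609.42884239  51.08042593 125.48055111] [-0.88736186  5.79482398  2.65752232]
pusher -10.615974372362361 70.12917158429748
wrist [228 251   6  24  36] [592.  32. 133.] handle -31.61034231861149 60.17933592244587
scene [284 181   5  15  45] [603.  27. 133.] handle -30.473821497814296 72.39748596381864
side [238 161   7  14  71] [598.  25. 133.] handle -34.245491397194456 68.99512144762195
```

Request:
arm_command(series=[[[-1,-0.0118,-0.0032,0,0,0,0],[-1,-0.0228,-0.0083,0,0,0,0],[-1,-0.0328,-0.0153,0,0,0,0],[-1,-0.0415,-0.0239,0,0,0,0],[-1,-0.0485,-0.0339,0,0,0,0]]])

```text
clock: 4.53
ee_pos: [575.3, 2.3, 125.4]
eef_rot: [0.707, 0.707, -0.0, 0.001]
wrist_force: [3.7, 1.2, -1.5]
grip_width: 0.001
grip_force: 1.7
```

Request:
arm_command(series=[[[-1,-0.0052,-0.0111,0,0,0,0],[-1,-0.0083,-0.0228,0,0,0,0],[-1,-0.0094,-0.035,0,0,0,0],[-1,-0.0083,-0.0472,0,0,0,0],[-1,-0.0052,-0.0589,0,0,0,0]]])

```text
clock: 5.15
ee_pos: [516.1, -1.9, 125.6]
eef_rot: [0.707, 0.707, -0.0, 0.0]
wrist_force: [4.4, -0.0, -2.6]
grip_width: 0.006
grip_force: 2.1
```

```bash
python3 trk.py b wrist scene side
```

```text
5.15 [516.05014043  -1.92944489 125.60333227] [ 4.39527343 -0.02515281 -2.60219495]
pusher -110.34724153189644 70.31704869575431
wrist [ 197  192   45   57 1875] [492.   8. 133.] handle -130.57321514382 74.0326542673288
scene [293 163   7  15  74] [483.  15. 133.] handle -139.85650929517797 75.44086719868388
side [219 172   6  14  74] [490.  12. 133.] handle -134.28970047045684 72.18094389161806
```

Request:
arm_command(series=[[[-1,0.0052,-0.0111,0,0,0,0],[-1,0.0122,-0.0211,0,0,0,0],[-1,0.0208,-0.0297,0,0,0,0],[-1,0.0308,-0.0367,0,0,0,0],[-1,0.0418,-0.0418,0,0,0,0]]])

```text
clock: 5.92
ee_pos: [474.3, 40.5, 125.6]
eef_rot: [0.707, 0.707, -0.0, 0.0]
wrist_force: [0.5, -3.9, 2.0]
grip_width: 0.005
grip_force: 1.8
```

Request:
arm_command(series=[[[-1,0.0118,-0.0032,0,0,0,0],[-1,0.0239,-0.0042,0,0,0,0],[-1,0.0361,-0.0032,0,0,0,0],[-1,0.0479,0.0,0,0,0,0],[-1,0.0589,0.0052,0,0,0,0]]])

```text
clock: 6.55
ee_pos: [480.0, 99.6, 125.3]
eef_rot: [0.707, 0.707, -0.001, -0.0]
wrist_force: [-1.2, -4.8, 3.3]
grip_width: 0.003
grip_force: 2.2
```

```bash
python3 trk.py c wrist scene side
```

```text
6.55 [479.97762829  99.60214683 125.32964161] [-1.2417557  -4.75263339  3.26403537]
pusher 149.53392638583708 70.21730795212642
wrist [ 271  183   44   57 1915] [499. 115. 133.] handle 128.8139352395086 65.76277814304483
scene [321 172   9  17  95] [499. 125. 133.] handle 124.16065285054215 73.30376856986442
```

Request:
arm_command(series=[[[-1,0.0052,0.0032,0,0,0,0],[-1,0.01,0.007,0,0,0,0],[-1,0.0146,0.0111,0,0,0,0],[-1,0.0146,0.0111,0,0,0,0]]])

```text
clock: 7.2
ee_pos: [491.3, 114.0, 125.2]
eef_rot: [0.707, 0.707, 0.0, -0.0]
wrist_force: [-1.5, -0.3, -0.2]
grip_width: 0.007
grip_force: 0.5
```

```bash
python3 trk.py d wrist scene side; python3 - <<'E'
from h import *
for f in('s0','dscene','d0','dside','w2','dwrist'):
    im=cv2.imread(f'pics/{f}.png').astype(int); m=(im[:,:,2]>120)&(im[:,:,1]<70)&(im[:,:,0]<70)
    n,l,st,ce=cv2.connectedComponentsWithStats(m.astype(np.uint8))
    for i in range(1,n):
        if st[i,4]>30:
            e=(ray(f,*ce[i],133)-[540.5,64,0])[:2]
            if np.hypot(*e)<110:print(f,st[i],ce[i].round(1),np.degrees(np.arctan2(e[1],e[0])).round(1))
E
```

```text
7.2 [491.25751544 114.04031554 125.17347749] [-1.50128279 -0.29027002 -0.17898131]
pusher 134.539584254462 70.20580791344801
wrist [ 279  191   46   58 1938] [516. 124. 133.] handle 111.99469432658242 65.14418155918251
wrist [473 346  14  32 202] [643.  19. 133.] handle -23.497523079069566 111.69027655455079
scene [323 177   8  13  91] [514. 132. 133.] handle 110.94049732298457 72.87199692498048
s0 [322 177  10  15 102] [326.6 183.9] 107.1
dscene [323 177   8  13  91] [326.7 183.1] 110.9
d0 [205 159   5  14  65] [207.1 165.1] 107.3
w2 [ 304  182   51   58 2151] [327.9 211. ] 105.0
w2 [461 280  41  29 606] [478.9 292.6] 7.0
dwrist [ 279  191   46   58 1938] [300.6 219.7] 112.0
```

Request:
arm_command(series=[[[-1,0.0024,0.0026,0,0,0,0],[-1,0.0024,0.0026,0,0,0,0],[-1,-0.0052,-0.0071,0.0058,0,0,0],[-1,-0.0052,-0.0071,0.0058,0,0,0],[-1,-0.0052,-0.0071,0.0058,0,0,0]]])

```text
clock: 7.98
ee_pos: [484.3, 108.1, 119.8]
eef_rot: [0.707, 0.707, 0.0, 0.0]
wrist_force: [0.5, 0.0, 0.2]
grip_width: 0.004
grip_force: 0.0
```

```bash
python3 trk.py e wrist side scene;python3 - <<'E'
from h import *
g=[cv2.resize(cv2.imread(f'pics/{f}.png')[160:340,250:400],None,fx=2.6,fy=2.6,interpolation=2) for f in('w2','ewrist')]
cv2.imwrite('pics/cmp.png',np.hstack(g))
E
```

```text
7.975 [484.27693532 108.1038825  119.8402541 ] [0.53321753 0.02685881 0.16096864]
pusher 141.8877788712344 71.45757800325329
wrist [ 296  182   52   58 2115] [519. 126. 133.] handle 108.83727152191679 65.11073217768201
scene [323 176   9  15 101] [516. 133. 133.] handle 109.19475109803024 73.27457416739028
```

View pics/cmp.png

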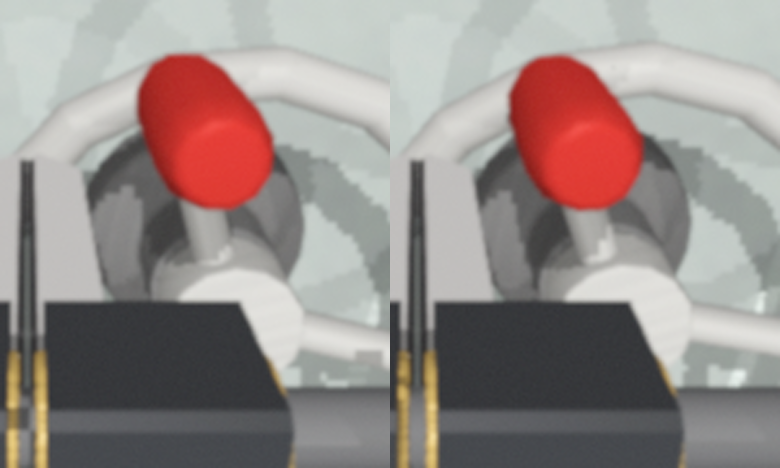

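Request:
arm_command(series=[[[-1,0.008,0.0095,-0.005,0,0,0],[-1,0.0108,0.0126,-0.005,0,0,0],[-1,0.0108,0.0126,-0.005,0,0,0],[-1,0,0,0,0,0,0],[-1,0,0,0,0,0,0]]])

```text
clock: 8.75
ee_pos: [483.7, 108.1, 119.3]
eef_rot: [0.707, 0.707, -0.0, -0.0]
wrist_force: [1.0, 0.0, -0.3]
grip_width: 0.008
grip_force: 0.0
```

```bash
python3 trk.py f wrist scene
```

```text
8.75 [483.67979241 108.08424317 119.25566602] [ 0.99079907  0.04137628 -0.29480104]
pusher 142.19372225017648 71.91631585929154
wrist [ 304  181   53   58 2168] [524. 127. 133.] handle 104.81868872322964 65.19041675322896
scene [323 177   9  15  94] [521. 134. 133.] handle 105.73370200550875 72.98998255511866
```

Request:
arm_command(series=[[[-1,0,0,-0.05,0,0,0],[-1,0,0,-0.11,0,0,0],[-1,0,0,-0.17,0,0,0],[-1,-0.03,0.03,-0.205,0,0,0],[-1,-0.06,0.065,-0.205,0,0,0]]])

```text
clock: 9.48
ee_pos: [552.0, 47.9, 330.0]
eef_rot: [0.707, 0.708, 0.003, 0.004]
wrist_force: [0.3, 0.7, 0.6]
grip_width: 0.004
grip_force: 0.0
```

Request:
arm_command(series=[[[-1,-0.018,0.021,0,0,0,0],[-1,-0.018,0.021,0,0,0,0],[-1,-0.018,0.021,0,0,0,0],[-1,-0.018,0.021,0,0,0,0]]])

```text
clock: 9.98
ee_pos: [569.7, 31.1, 324.9]
eef_rot: [0.707, 0.707, 0.0, 0.0]
wrist_force: [0.1, 0.1, -0.6]
grip_width: 0.006
grip_force: 0.0
```

```bash
python3 trk.py g wrist scene side;python3 - <<'E'
from h import *
for f in('w1','gwrist','s0','gscene','d0','gside'):
    im=cv2.imread(f'pics/{f}.png').astype(int); m=(im[:,:,2]>120)&(im[:,:,1]<70)&(im[:,:,0]<70)
    n,l,st,ce=cv2.connectedComponentsWithStats(m.astype(np.uint8))
    for i in range(1,n):
        if st[i,4]>30:
            q=ray(f,*ce[i],145 if f[-1]in'1t' else 133);e=(q-[540.5,64,0])[:2]
            if np.hypot(*e)<110:print(f,st[i],ce[i].round(1),q.round(1),np.degrees(np.arctan2(e[1],e[0])).round(1))
g=[cv2.resize(cv2.imread(f'pics/{f}.png')[60:210,160:310],None,fx=2.6,fy=2.6,interpolation=2) for f in('w1','gwrist')]
cv2.imwrite('pics/cmp2.png',np.hstack(g))
E
```

```text
9.975 [569.65713584  31.0579846  324.92438209] [ 0.13849464  0.10844944 -0.61785421]
pusher -48.48780444518147 43.992214636350504
wrist [206  70  21  21 320] [520. 131. 133.] handle 107.22495058175394 69.79968529068486
scene [323 177   9  15  97] [521. 134. 133.] handle 105.76976069154053 72.42568208456856
side [205 159   5  14  61] [522. 133. 133.] handle 105.25158929116672 71.38518613225797
w1 [206  69  21  22 323] [215.5  79. ] [521.4 130.1 145. ] 106.1
gwrist [206  70  21  21 320] [215.5  80.1] [521.4 130.  145. ] 106.1
s0 [322 177  10  15 102] [326.6 183.9] [519.3 133.2 133. ] 107.1
gscene [323 177   9  15  97] [326.6 184.2] [520.8 133.7 133. ] 105.8
d0 [205 159   5  14  65] [207.1 165.1] [519.8 130.3 133. ] 107.3
gside [205 159   5  14  61] [207.1 164.7] [521.7 132.9 133. ] 105.3
```

View pics/cmp2.png

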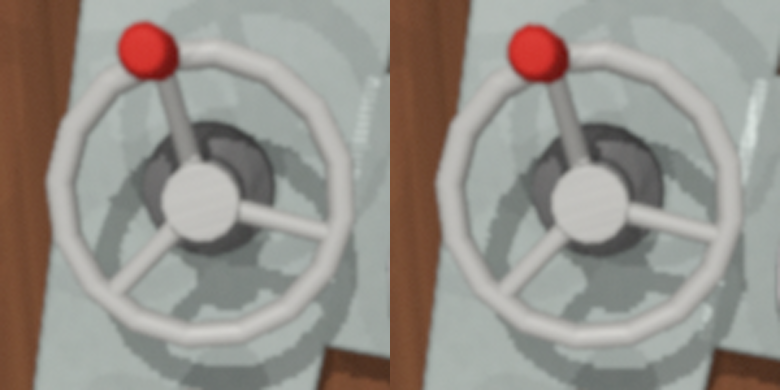

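The before and after crops match: the handle is at 106.1° in both. The hand is clear at 325 mm, so I'm handing the job in.

```bash
python3 -c "
from bench import ctrl
print(ctrl.job_done())"
```

```text
the job is handed in; nothing more can be done
None
```

I pushed the hand wheel one full turn clockwise; in the wrist camera the handle sits within about 1° of where it began. The hand is clear above the wheel, and the job was handed in after about 10 s; no verdict was returned.

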